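Index the carver's rotary table by one petal

TASK

Fit the loose crank on the square shaft of the rotary table, fully home, then wind it exactly four full turns clockwise, seen from above, so that the rosette moves on by one petal. Let go, leave the crank sitting on the shaft, and leave the other things on the bench where they are.

Things in the scene. Friction and masses are not known exactly. Their poses are not given: they have to be found in the camera images.
- rotary: grey cast-iron rotary table, bolted down, upright on its edge: foot 116 x 150 x 14 mm, steel face plate of 110 mm with level axis 80 mm above the bench, on it a 128 mm wooden rosette (four petals carved, six pencilled), its top 144 mm above the bench. Origin: centre of the foot's underside; x out of the plate's face, z up. The worm shaft stands at x = -12, y = +58 mm
- shaft (a point): worm shaft that takes the crank, straight up: 16 mm square steel end, 31 mm long, the last 5 mm bevelled to 9 mm square. This point is on its axis at the foot of the square, on the 46 mm dial collar where the crank's boss comes to rest, 135 mm above the bench. z up; x, y square to the flats, turning with the shaft. Self-locking: it stays where left and takes about 0.08 N m to turn
- worm (a joint): angle of the worm shaft in rad, growing clockwise seen from above, without stops; it counts on over whole turns (6.283 each) and starts anywhere within 0.75 of zero. It drives the plate 40 to 1: a full turn of the crank moves the plate 9 degrees
- petal (a point): point on the rosette's face, 60 mm from the plate's axis, at the tip of the next pencilled petal: at the start it lies about 36 degrees to the +y side of the top; winding clockwise brings it up to the top
- boss (a point): loose steel crank, 158 mm long, 112 high, 0.45 to 0.7 kg, standing balanced on its boss on the bench. Boss: block 34 x 34 x 56 mm; this point is its centre, 28 mm above its underside. x points along the flat arm (18 mm wide, 8 thick, its middle 44 mm above the underside) to the handle, y square to the boss's clear side flats, z up. At -x, 60 mm off, a 31 mm ball weight
- foot (a point): centre of the underside of the crank's boss, axes as boss. Here opens a square socket 17.8 mm wide, 36 mm deep, its sides parallel to x and y: it fits the shaft four ways round and then has about 7 degrees of play either way. It meets shaft when the crank is fully home
- grip (a point): centre of the crank's upright wooden handle, a cylinder 24 mm in diameter and 60 mm long, 70 mm from the boss axis, its middle 82 mm above the boss's underside. It revolves freely on its spindle: a gripper can hold it without turning with the crank, but cannot point the crank by it. Axes as boss
- wax_tin: bystander: round steel tin, 80 mm in diameter, 46 mm high; origin at the centre of its underside
- offcut: bystander: pine offcut 95 x 60 x 42 mm; origin at the centre of its underside
- gouge: bystander: carving gouge 208 mm long and 26 mm thick lying on the bench, origin on the bench below its ferrule, x to the blade's tip
Things that resemble listed ones, but are neither listed nor needed, are in the scene too. Leave any pink or yellow look-alike of the part that bears boss alone.

How it is judged:
By the outcome, as a careful person would: the job done as asked, in the order asked, and still so for the second after the job is handed in, with the robot touching nothing.
It also fails if it takes over 72 s, if anything falls off the work surface, if the arm or the gripper's body presses on something with over 40 N, if the wrist force passes 120 N, or if a joint passes its speed limit or range.

ROBOT

A 7-joint arm with a two-finger parallel gripper is mounted at the origin on the work surface. World frame = base frame: x ahead of the robot, y to its left, z up, the work surface at z = 0. Lengths are in mm, angles in rad, forces in N, time in s.
With the tool pointing down it reaches from about 400 to 875 mm from the base axis. Payload 4.4 kg.
Tool frame: the origin (TCP) lies midway between the tips of the shut fingers; the grasp point (between the pads) lies 19 mm behind it (bot.pinch_z is the distance from the TCP to the grasp point, in mm); z points along the fingers, y is the line along which they close (so a half turn about z gives the same grasp; the last joint's range is limited). The gripper opens to 85 mm and grips with 20 to 120 N. Pads are 22 mm wide; open, the fingers measure 114 mm over their backs; the gripper's body (76 mm by 85 mm) begins 54 mm behind the grasp point. The pads swing forward as they close: fully open they stand 13 mm farther back than shut.
Start: joints at [-1.237, 0.628, 0.038, 1.517, -0.027, 0.996, -0.02], TCP at [252.98, 598.764, 231.313] pointing down, gripper open.
Joint ranges: [-3.06, 3.06], [-0.37, 2.12], [-1.25, 1.32], [0.18, 2.47], [-1.1, 4.24], [0.23, 1.98], [-2.94, 2.94]. Speed limits (rad/s): [2.57, 2.57, 3.14, 3.14, 3.14, 3.14, 3.14].

INTERFACE

Orientations are given as a rotation vector (axis times angle).
In Python, from rig import bot gives the robot as it stands.
- The arm moves only by the tool apply_moves, never from a script. Its argument "increments" is a list of rows, each a list of 6 numbers: the shift along the world's x, y, z in m, then the turn, a rotation vector about the world's x, y, z in rad. A call has exactly 5 rows; each row is the pose to reach, as a shift and turn from the pose commanded when the call began; what a row does not reach only later rows make up. A row lasts 1/8 s, in which the tool goes at most 62.5 mm and 10.7 degrees, less where a joint would pass 70% of its speed; a pose out of reach is approached as far as the arm can. A call with a gripper value outside its range is refused whole. "gripper" is the finger opening in m, from 0 to 0.0854, set as the call begins (left out, the last holds). The fingers move at their own pace and stop on an object; "force" is the grip in N (left out, the last holds). Time passes only in rows, so rows that repeat a pose let the fingers close, or fill a call up. It gives the time, the measured TCP pose, the force, the opening and the grip force at its end, in the units of the state.
- bot.get_obs(): the state, without advancing time (a new reading comes with each control period).
- bot.camera(name): name is "scene" or "top" or "wrist"; returns (picture, depth): 400x640x3 uint8, blue, green, red; 400x640 float32, mm along the optical axis (not along the pixel's ray), 0 where there is no reading.
- bot.camera_model(name): a dict with "fx", "fy", "cx", "cy" (pixels), "distortion" ([k1, k2, p1, p2, k3] as OpenCV has them; the pictures are not rectified), "origin" and "orientation" of the camera in the world. Camera axes: x right, y down, z forward; pixel columns grow to the right and rows downward; lengths in mm; the calibration is good to about 2 mm. A picture is of the moment at which its call begins: read the wrist's pose just before it. camera_model takes no time and is no camera call; for the wrist camera it gives the pose at the moment of the call.
- bot.close_job(): hands the job in; it is judged then, once.
The state is a dict: "t": time; "qpos": joint angles; "joint_velocities": joint speeds; "tau": joint torques, N m; "tool_pos": TCP position; "orientation": TCP orientation; "contact_force": force on the tool from outside, world axes, zero at the start; "ft_torque": the same for the moment, N m; "opening": finger opening in mm; "finger_force": force on a finger pad.
Only numpy, scipy, OpenCV 4.12 (cv2) and the standard library are available. Lean on these libraries where they do the work, as an engineer would, in place of code of your own. Each camera call takes 0.05 s, during which the arm holds its last target. There are 200 camera calls.

## Working session

There is one attempt and no reset: what is moved stays moved. The work goes in short steps, Python scripts to look and compute and a tool call to move; the robot and the scene stay as the last step left them, time stands still between calls to the robot, and variables do not carry over. Pictures are saved under pics/ and viewed, at most 10 in all, crops included, and the job is handed in when it is done.

Besides the shell and the picture viewer there is one more tool, called after "Emit:" by a JSON object that holds its "op" and its "data". apply_moves: Moves the arm, as the interface text tells. Its arguments: {"type":"object","properties":{"increments":{"type":"array","items":{"type":"array","items":{"type":"number"}}},"gripper":{"type":"number"},"force":{"type":"number"}},"required":["increments"]}

```bash
ls; mkdir -p pics
cat > h.py <<'E'
import numpy as np, cv2
from scipy.spatial.transform import Rotation as R
from rig import bot
def shot(n):
    m=bot.camera_model(n); p,d=bot.camera(n); return m,p,d
def world(m,d):
    K=np.array([[m['fx'],0,m['cx']],[0,m['fy'],m['cy']],[0,0,1]]);h,w=d.shape
    u,v=np.meshgrid(np.arange(w),np.arange(h))
    q=cv2.undistortPoints(np.stack([u,v],-1).reshape(-1,1,2).astype(np.float32),K,np.array(m['distortion'])).reshape(h,w,2)
    c=np.dstack([q,np.ones((h,w))])*d[...,None]
    o=np.array(m['orientation'],float)
    Rm=R.from_rotvec(o).as_matrix() if o.size==3 else o
    return c@Rm.T+np.array(m['origin'])
E
python3 - <<'E'
from h import *
for n in('scene','top'):
    m,p,d=shot(n); print(n,m); cv2.imwrite(f'pics/{n}.png',p); np.savez(f'{n}.npz',p=p,d=d,w=world(m,d))
print(bot.get_obs())
E
```

```text
pics
scene {'fx': 489.74610974615774, 'fy': 489.74610974615774, 'cx': 321.92995761393286, 'cy': 208.42948547666003, 'distortion': array([0.01817892, 0.        , 0.        , 0.        , 0.        ]), 'origin': array([1164.89949733,  899.79804226,  876.9830336 ]), 'orientation': array([-0.8289397 , -2.39376549,  1.28038326])}
top {'fx': 503.2116922352735, 'fy': 503.2116922352735, 'cx': 323.83974439866427, 'cy': 194.50292878921553, 'distortion': array([-0.10214429,  0.        ,  0.        ,  0.        ,  0.        ]), 'origin': array([ 278.13762208,    7.69740278, 1348.23202341]), 'orientation': array([-2.12971271,  2.18778176, -0.17814636])}
{'t': 0.1, 'qpos': array([-1.23679524,  0.62925235,  0.03844845,  1.51824977, -0.02701969,
        0.99634261, -0.02000969]), 'joint_velocities': array([ 1.42406268e-03, -2.33707929e-03, -6.66766640e-05,  8.58349242e-04,
       -7.26991846e-04, -1.53151348e-03,  7.26300681e-05]), 'tau': array([ 2.46202537e-03, -5.64528036e+01,  1.23021763e+00, -1.93970382e+01,
        1.12534768e-02,  5.45539224e-03,  1.15955433e-05]), 'tool_pos': array([252.75121351, 598.23283756, 230.48779117]), 'orientation': array([-6.23799240e-01, -3.07868917e+00,  2.67063041e-03]), 'contact_force': array([-0.3209598 , -0.32233351,  1.22087862]), 'ft_torque': array([-0.02863369,  0.02846481, -0.05943535]), 'finger_force': 0.0, 'opening': 85.2221459644111}
```

View pics/scene.png

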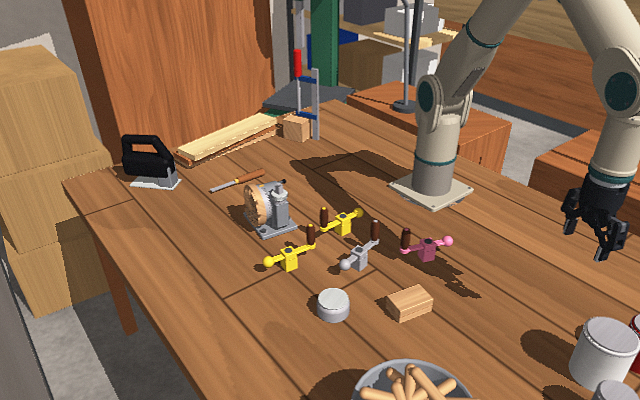

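View pics/top.png

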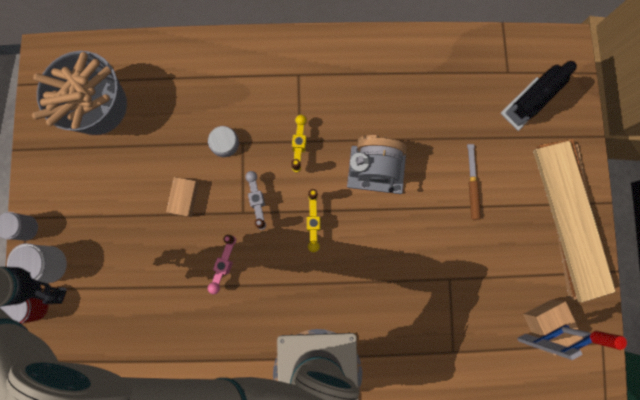

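The steel crank is the grey one in the top view: boss about (256,198), ball (251,177), handle (260,223). The rotary is at (377,165), with its collar and shaft at about (361,160). Next I'll enlarge both and measure.

Run:
```python
from h import *
z=np.load('top.npz');p,w=z['p'],z['w']
a=cv2.resize(p[165:235,235:280],None,fx=8,fy=8,interpolation=cv2.INTER_CUBIC)
b=cv2.resize(p[130:200,340:410],None,fx=8,fy=8,interpolation=cv2.INTER_CUBIC)[:560]
a=cv2.resize(a,(240,373)); 
s=np.zeros((560,800,3),np.uint8); s[:373,:240]=a; s[:,240:]=b; cv2.imwrite('pics/crop1.png',s)
for u,v in[(256,198),(251,177),(260,223),(256,210),(361,160),(360,155),(367,160),(223,141),(181,197),(299,141),(313,222),(377,187),(440,250)]: print(u,v,w[v,u].round(1))
# top view clusters by height
def cl(n,lo,hi,box):
    z=np.load(n+'.npz');w=z['w'];m=(w[...,2]>lo)&(w[...,2]<hi)&(w[...,0]>box[0])&(w[...,0]<box[1])&(w[...,1]>box[2])&(w[...,1]<box[3])
    q=w[m];print(n,lo,hi,len(q),q.mean(0).round(1) if len(q) else '',q.min(0).round(1) if len(q) else '',q.max(0).round(1) if len(q) else '')
cx,cy=w[198,256,:2]
for n in('top','scene'):
    bx=(cx-110,cx+90,cy-50,cy+50)
    cl(n,100,125,bx);cl(n,50,62,bx);cl(n,40,50,bx)
    sx,sy=w[160,361,:2]; bx=(sx-70,sx+70,sy-60,sy+60)
    cl(n,155,180,bx);cl(n,128,139,(sx-35,sx+35,sy-35,sy+35))
```

```text
256 198 [456.3 150.2  59.3]
251 177 [511.4 162.5  61.1]
260 223 [387.  135.4 109.3]
256 210 [426.6 151.9  46.9]
361 160 [ 527.7 -114.4  164.2]
360 155 [ 546.  -115.2  137.2]
367 160 [ 533.2 -132.1  136.5]
223 141 [612.2 237.5  50.2]
181 197 [465.9 348.8  44.9]
299 141 [605.2  36.   57.1]
313 222 [390.7   4.6  56.6]
377 187 [ 484.3 -170.3   13.6]
440 250 [ 310.3 -334.7    4. ]
top 100 125 68 [387.5 138.9 111.1] [377.3 128.3 101.1] [397.2 150.2 119.3]
top 50 62 290 [468.3 154.5  55.6] [376.3 131.   50. ] [529.  176.6  61.8]
top 40 50 141 [452.1 150.8  47.2] [376.6 128.6  40.9] [524.  177.1  50. ]
top 155 180 49 [ 529.2 -111.1  163.6] [ 521.  -119.8  155.3] [ 538.2 -103.1  169.8]
top 128 139 232 [ 528.4 -114.9  134.1] [ 501.6 -149.2  128. ] [562.6 -87.9 138.8]
scene 100 125 55 [395.8 139.2 108.7] [384.1 128.4 100.2] [404.4 149.1 117.2]
scene 50 62 229 [472.  154.   55.5] [385.2 128.2  50.1] [536.8 174.7  62. ]
scene 40 50 192 [464.5 154.2  46.1] [386.6 124.3  40. ] [536.3 175.   50. ]
scene 155 180 34 [ 535.  -112.1  161.8] [ 525.1 -122.7  155.6] [ 542.7 -104.9  167.1]
scene 128 139 114 [ 538.5 -110.3  134. ] [ 510.1 -149.3  128. ] [561.9 -91.5 138.6]
```

View pics/crop1.png

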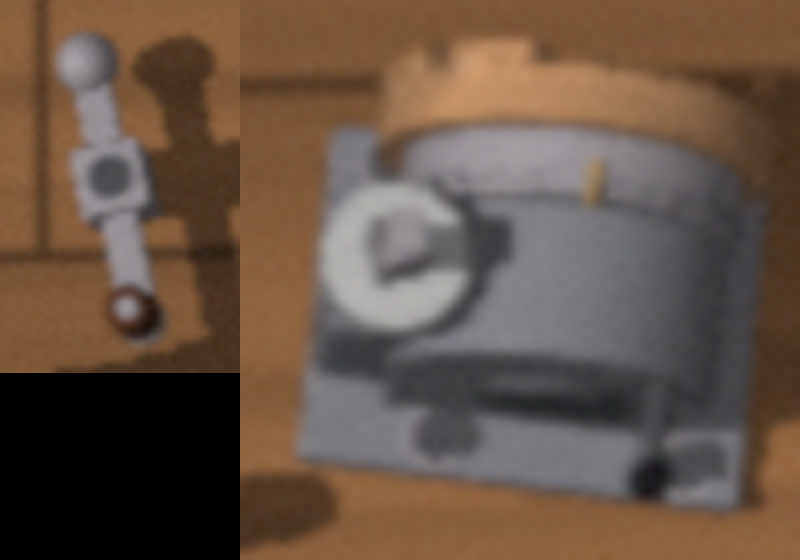

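The crank stands at about (456,150) with its yaw near -168°, and the shaft is at about (530,-113). I'll move above the crank, turn square to it, and use the wrist camera.

Emit:
{"op": "apply_moves", "data": {"increments": [[0.02,-0.045,0.014,0,0,0.06],[0.04,-0.09,0.028,0,0,0.12],[0.06,-0.135,0.042,0,0,0.18],[0.08,-0.18,0.056,0,0,0.24],[0.1,-0.225,0.07,0,0,0.3]]}}

```text
t: 0.72
tool_pos: [353.4, 372.0, 301.5]
orientation: [-0.154, -3.138, 0.001]
contact_force: [1.5, 1.1, -0.2]
opening: 85.6
finger_force: 0.0
```

Emit:
{"op": "apply_moves", "data": {"increments": [[0.022,-0.045,0,0,0,0.06],[0.044,-0.09,0,0,0,0.12],[0.066,-0.135,0,0,0,0.18],[0.088,-0.18,0,0,0,0.24],[0.103,-0.223,0,0,0,0.3]]}}

```text
t: 1.35
tool_pos: [456.6, 148.9, 301.1]
orientation: [0.316, -3.126, 0.0]
contact_force: [0.6, 0.3, 0.1]
opening: 85.3
finger_force: 0.0
```

Run:
```python
from h import *
o=bot.get_obs();print(o['t'],o['tool_pos'],o['orientation'],o['qpos'])
m,p,d=shot('wrist');print(m);cv2.imwrite('pics/w1.png',p);np.savez('w1.npz',p=p,d=d,w=world(m,d))
w=world(m,d)
for lo,hi in((105,120),(50,58)):
    k=(w[...,2]>lo)&(w[...,2]<hi)&(abs(w[...,0]-456)<110)&(abs(w[...,1]-150)<50);v,u=np.where(k);q=w[k]
    print(lo,len(q),u.mean() if len(u) else 0,v.mean() if len(v) else 0,q.mean(0) if len(q) else '')
```

```text
1.35 [456.60893383 148.8906399  301.11562366] [ 3.15845086e-01 -3.12556346e+00  4.28476736e-04] [-0.37034475  0.30209228 -0.00457009  1.87882439  0.00194243  0.96086078
  1.39639618]
{'fx': 278.58763061390914, 'fy': 278.58763061390914, 'cx': 319.44012456418255, 'cy': 200.25737289486318, 'distortion': array([0.01061625, 0.        , 0.        , 0.        , 0.        ]), 'origin': array([379.1037764 , 132.61748648, 443.46713901]), 'orientation': array([1.84994833, 2.26373413, 0.35638926])}
105 282 319.5921985815603 120.70212765957447 [390.11324952 135.21037839 111.28141018]
50 707 319.25742574257424 181.66902404526166 [474.90879771 152.02574577  55.53748293]
```

Run:
```python
import cv2
p=cv2.imread('pics/w1.png')[60:310,200:440]
cv2.imwrite('pics/w1c.png',cv2.resize(p,None,fx=2.4,fy=2.4,interpolation=cv2.INTER_CUBIC))
```

```text
(no output)
```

View pics/w1c.png

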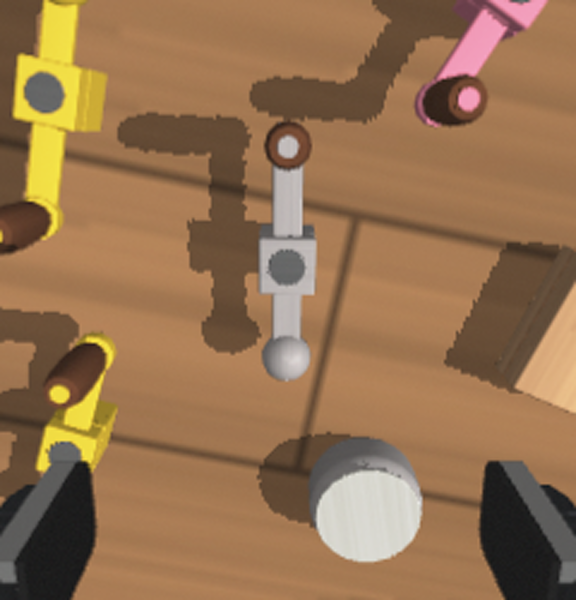

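The picture shows the steel crank lined up with the image columns. In full-picture pixels the boss top centre is (319.4,170.8), the handle top (320,121.2) and the ball (319.2,209).

```bash
cat >> h.py <<'E'
def ray(m,u,v,z):
    K=np.array([[m['fx'],0,m['cx']],[0,m['fy'],m['cy']],[0,0,1]])
    q=cv2.undistortPoints(np.array([[[u,v]]],np.float32),K,np.array(m['distortion'])).ravel()
    r=R.from_rotvec(m['orientation']).apply([q[0],q[1],1]);o=np.array(m['origin'])
    return o+r*(z-o[2])/r[2]
E
python3 - <<'E'
from h import *
m=bot.camera_model('wrist')
b=ray(m,319.4,170.8,56);h=ray(m,320,121.2,112);c=ray(m,319.2,209,52)
print(b,h,c)
g=h-c;print(np.degrees(np.arctan2(g[1],g[0])),np.hypot(*g[:2]),np.hypot(*(h-b)[:2]))
o=bot.get_obs();T=R.from_rotvec(o['orientation']).as_matrix();print(T.round(4))
print('tool y yaw',np.degrees(np.arctan2(T[1,1],T[0,1])))
print(bot.pinch_z)
E
```

```text
[460.71053674 140.40270746  56.        ] [392.44996761 127.95840227 112.        ] [518.38899422 151.41602655  52.        ]
-169.448896712105 128.1050294194703 69.38563273881866
[[-9.811e-01 -1.937e-01  8.000e-04]
 [-1.937e-01  9.810e-01 -5.300e-03]
 [ 2.000e-04 -5.400e-03 -1.000e+00]]
tool y yaw 101.17050907366485
18.700000000000003
```

Run:
```python
from h import *
m=bot.camera_model('wrist');print(m['origin'],m['orientation'])
z=np.load('w1.npz');w,d=z['w'],z['d']
for u,v in((319,171),(320,121),(319,209)): print(w[v,u],d[v,u],ray(m,u,v,w[v,u,2]))
r=R.from_rotvec(m['orientation']).as_matrix();print(r.round(4))
```

```text
[380.70838871 126.56403239 443.44849565] [1.85380026 2.25541274 0.35013598]
[458.57100414 148.34921158  58.21184061] 391.5271 [460.64290156 139.82735384  58.21184061]
[390.22745976 135.70511296 113.90845236] 317.19446 [392.16785152 127.90806171 113.90845236]
[513.76832367 159.54486052  59.21656865] 407.85278 [515.90773649 150.67065235  59.21656865]
[[-0.1929  0.9336  0.3019]
 [ 0.9812  0.185   0.0549]
 [-0.0046  0.3068 -0.9518]]
```

Run:
```python
from h import *
print(bot.get_obs()['tool_pos'])
m=bot.camera_model('wrist');m['origin']=np.array([379.1037764,132.61748648,443.46713901]);m['orientation']=np.array([1.84994833,2.26373413,0.35638926])
for u,v,z in((319.4,170.8,56),(320,121.2,112),(319.2,209,52)):print(ray(m,u,v,z))
m,p,d=shot('wrist');print(bot.get_obs()['tool_pos'],m['origin'])
w=world(m,d);k=(w[...,2]>53)&(w[...,2]<62)&(np.hypot(w[...,0]-458,w[...,1]-148)<40);v,u=np.where(k)
cv2.imwrite('pics/w2.png',p)
k=k.astype(np.uint8);n,l,s,c=cv2.connectedComponentsWithStats(k);print(s,c)
h=(w[...,2]>105)&(w[...,2]<120)&(np.hypot(w[...,0]-390,w[...,1]-135)<30);v,u=np.where(h);print(u.mean(),v.mean(),ray(m,u.mean(),v.mean(),112))
q=c[1:][np.argmax(s[1:,4])];print(ray(m,*q,56))
```

```text
[458.4229487  141.65161256 301.08557823]
[458.63329905 148.93632918  56.        ]
[390.50735943 135.7669475  112.        ]
[516.23806074 160.34292684  52.        ]
[457.45687244 144.73179078 301.07140768] [380.70838871 126.56403239 443.44849565]
[[     0      0    640    400 255428]
 [   314    159     24     24    572]] [[319.48658722 199.56506726]
 [325.48951049 170.44405594]]
326.54151624548734 120.35740072202167 [390.09850874 135.11697743 112.        ]
[458.54259704 148.74086852  56.        ]
```

Emit:
{"op": "apply_moves", "data": {"increments": [[0.0026,-0.002,-0.03,0,0,0],[0.0026,-0.002,-0.08,0,0,0],[0.0026,-0.002,-0.13,0,0,0],[0.0026,-0.002,-0.17,0,0,0],[0.0026,-0.002,-0.2,0,0,0]]}}

```text
t: 2.08
tool_pos: [457.6, 149.2, 99.5]
orientation: [0.314, -3.124, 0.0]
contact_force: [-0.0, 0.3, 0.2]
opening: 85.8
finger_force: 0.0
```

Emit:
{"op": "apply_moves", "data": {"increments": [[0,0,-0.03,0,0,0],[0,0,-0.06,0,0,0],[0,0,-0.08,0,0,0],[0,0,-0.087,0,0,0],[0,0,-0.087,0,0,0]]}}

```text
t: 2.7
tool_pos: [458.4, 149.0, 14.2]
orientation: [0.314, -3.125, -0.0]
contact_force: [-0.2, 0.0, 1.1]
opening: 85.5
finger_force: 0.0
```

Emit:
{"op": "apply_moves", "data": {"increments": [[0,0,0,0,0,0],[0,0,0,0,0,0],[0,0,0,0,0,0],[0,0,0,0,0,0],[0,0,0,0,0,0]]}}

```text
t: 3.32
tool_pos: [458.6, 148.8, 14.4]
orientation: [-0.314, 3.126, 0.0]
contact_force: [0.9, -0.2, 0.7]
opening: 85.2
finger_force: 0.0
```

Emit:
{"op": "apply_moves", "data": {"increments": [[0,0,0,0,0,0],[0,0,0,0,0,0],[0,0,0,0,0,0],[0,0,0,0,0,0],[0,0,0,0,0,0]], "gripper": 0.02, "force": 70}}

```text
t: 3.95
tool_pos: [458.7, 148.7, 14.5]
orientation: [-0.314, 3.126, 0.0]
contact_force: [0.9, -1.2, 3.7]
opening: 33.6
finger_force: 70.2
```

Emit:
{"op": "apply_moves", "data": {"increments": [[0,0,0.01,0,0,0],[0,0,0.04,0,0,0],[0,0,0.1,0,0,0],[0,0,0.16,0,0,0],[0,0,0.22,0,0,0]]}}

```text
t: 4.58
tool_pos: [457.4, 148.3, 236.1]
orientation: [0.314, -3.124, 0.001]
contact_force: [1.1, -0.1, -5.6]
opening: 33.5
finger_force: 70.9
```

Emit:
{"op": "apply_moves", "data": {"increments": [[0.015,-0.025,0.01,0,0,0],[0.035,-0.055,0.025,0,0,0],[0.055,-0.09,0.04,0,0,0],[0.068,-0.11,0.046,0,0,0],[0.071,-0.114,0.046,0,0,0]]}}

```text
t: 5.2
tool_pos: [529.5, 32.7, 280.3]
orientation: [0.309, -3.126, 0.001]
contact_force: [-0.5, 1.0, -5.7]
opening: 33.0
finger_force: 71.2
```

Emit:
{"op": "apply_moves", "data": {"increments": [[0,0,0,0,0,0],[0,0,0,0,0,0],[0,0,0,0,0,0],[0,0,0,0,0,0],[0,0,0,0,0,0]]}}

```text
t: 5.82
tool_pos: [529.5, 35.0, 280.3]
orientation: [0.315, -3.126, -0.0]
contact_force: [-0.2, 0.4, -5.9]
opening: 33.4
finger_force: 71.2
```

Run:
```python
from h import *
o=bot.get_obs();print(o['t'],o['tool_pos'],o['orientation'],o['contact_force'],o['qpos'])
m,p,d=shot('wrist');w=world(m,d);np.savez('w3.npz',p=p,d=d,w=w,o=m['origin'],r=m['orientation'])
k=(w[...,2]>155)&(w[...,2]<175)&(np.hypot(w[...,0]-530,w[...,1]+113)<40);v,u=np.where(k);print(len(u),u.mean(),v.mean(),w[k].mean(0))
c=(int(u.mean()),int(v.mean()));print(c)
x0,y0=max(c[0]-50,0),max(c[1]-45,0);print(x0,y0)
cv2.imwrite('pics/w3.png',cv2.resize(p[y0:y0+75,x0:x0+100],None,fx=8,fy=8,interpolation=cv2.INTER_CUBIC))
```

```text
5.825 [529.4906669   35.0007168  280.30774037] [ 3.14535140e-01 -3.12568448e+00 -5.89720155e-05] [-0.20074544  0.38445601 -5.86541918] [-0.12698576  0.4006885   0.01152918  1.78645097 -0.00555874  0.95460605
  1.65822294]
365 164.1041095890411 166.7178082191781 [ 530.6535409  -114.26477858  162.4250274 ]
(164, 166)
114 121
```

View pics/w3.png

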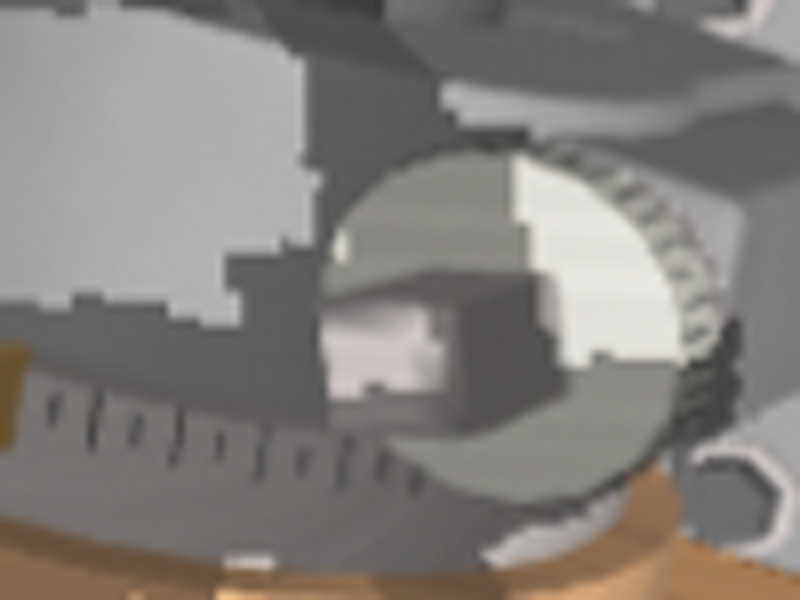

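The picture shows the collar and the square shaft end. In crop pixels the collar disc spans about (322–690, 150–500), the shaft's top is about (325–445, 310–400), and the flank facing the camera is about (455–562, 275–430). I'll fit the flank angle from depth.

Run:
```python
from h import *
z=np.load('w3.npz');w=z['w'];d=z['d']
m=bot.camera_model('wrist');m['origin']=z['o'];m['orientation']=z['r']
# collar points
k=(abs(w[...,2]-135)<3)&(np.hypot(w[...,0]-530,w[...,1]+114)<32)
v,u=np.where(k)
C=[ray(m,114+a/8,121+b/8,135)[:2] for a,b in((322,290),(345,220),(400,172),(480,150),(600,195),(650,250),(682,310),(688,360),(660,430),(600,480),(530,500),(450,475))]
C=np.array(C,np.float32)
A=np.c_[2*C,np.ones(len(C))];s=np.linalg.lstsq(A,(C**2).sum(1),rcond=None)[0];print('collar',s[:2],np.sqrt(s[2]+s[:2]@s[:2]))
k=(w[...,2]>139)&(w[...,2]<159)&(np.hypot(w[...,0]-530,w[...,1]+114)<16)
q=w[k];print(len(q))
# min-area square fit / plane ransac
rng=np.random.default_rng(0);best=None
for t in range(0,180,1):
    n=np.array([np.cos(np.radians(t)),np.sin(np.radians(t))]);x=q[:,:2]@n
    h,e=np.histogram(x,np.arange(x.min(),x.max()+1.5,1.5));
    if best is None or h.max()>best[0]:best=(h.max(),t,e[h.argmax()])
print(best)
v,u=np.where(k)
for i in range(0,len(q),max(1,len(q)//40)):print((u[i],v[i]),q[i].round(1),end=' ')
print()
for a,b in((455,285),(465,430),(548,275),(562,375),(325,310),(330,400),(440,310),(445,398)):print((a,b),w[int(121+b/8),int(114+a/8)].round(1),ray(m,114+a/8,121+b/8,161)[:2].round(1),ray(m,114+a/8,121+b/8,166)[:2].round(1),ray(m,114+a/8,121+b/8,135)[:2].round(1))
```

```text
collar [ 531.20488369 -115.24544241] 22.66859531472108
238
(np.int64(142), 102, np.float64(-217.16275681833466))
(np.int64(165), np.int64(155)) [ 525.2 -125.5  139.5] (np.int64(162), np.int64(156)) [ 525.  -124.7  146.6] (np.int64(167), np.int64(156)) [ 524.4 -120.6  145.3] (np.int64(172), np.int64(156)) [ 524.2 -117.3  142.1] (np.int64(178), np.int64(156)) [ 523.  -111.4  142.3] (np.int64(159), np.int64(157)) [ 525.  -124.5  152.4] (np.int64(164), np.int64(157)) [ 524.6 -120.9  150.3] (np.int64(169), np.int64(157)) [ 523.9 -116.5  149.5] (np.int64(174), np.int64(157)) [ 522.9 -111.8  149.4] (np.int64(179), np.int64(157)) [ 523.  -109.   145.3] (np.int64(156), np.int64(158)) [ 525.2 -124.6  157.4] (np.int64(161), np.int64(158)) [ 524.1 -119.8  157.8] (np.int64(166), np.int64(158)) [ 523.9 -116.5  155.2] (np.int64(171), np.int64(158)) [ 523.1 -112.1  154.6] (np.int64(176), np.int64(158)) [ 523.2 -109.4  150.5] (np.int64(181), np.int64(158)) [ 525.1 -109.7  139.3] (np.int64(175), np.int64(159)) [ 524.3 -110.   151.1] (np.int64(180), np.int64(159)) [ 525.4 -108.9  143.1] (np.int64(175),
[... 1550 characters left out ...]
 (np.int64(175), np.int64(174)) [ 537.8 -107.2  155.7] 
(455, 285) [ 524.3 -118.8  143.2] [ 520.1 -109.2] [ 518.8 -106.7] [ 526.9 -121.9]
(465, 430) [ 537. -108.  160.] [ 537.4 -107.4] [ 535.8 -104.9] [ 545.9 -119.9]
(548, 275) [ 522.8 -110.5  135.6] [516.8 -98.6] [515.5 -96.4] [ 523.2 -110.3]
(562, 375) [ 534.5 -107.3  137. ] [528.4 -96.4] [527.  -94.2] [ 536.  -107.8]
(325, 310) [ 525.6 -124.5  160.9] [ 526.1 -123.9] [ 524.7 -121.2] [ 533.5 -138.1]
(330, 400) [ 535.6 -121.   165.3] [ 536.9 -123.1] [ 535.3 -120.4] [ 545.4 -137.2]
(440, 310) [ 523.2 -111.6  159.3] [ 523.5 -110.8] [ 522.1 -108.3] [ 530.6 -123.6]
(445, 398) [ 533.  -109.9  162.1] [ 534.  -109.8] [ 532.4 -107.4] [ 542.1 -122.6]
```

Run:
```python
from h import *
from scipy.optimize import least_squares
z=np.load('w3.npz');w=z['w']
k=(w[...,2]>139)&(w[...,2]<160)&(np.hypot(w[...,0]-530,w[...,1]+114)<16)
q=w[k][:,:2]
def f(p):
    c,s=np.cos(p[2]),np.sin(p[2]);r=(q-p[:2])@np.array([[c,-s],[s,c]])
    return np.maximum(abs(r[:,0]),abs(r[:,1]))-8
r=least_squares(f,[531,-115.5,np.radians(10)],loss='soft_l1',f_scale=.4)
print(r.x[:2],np.degrees(r.x[2]),np.abs(r.fun).mean(),np.median(f(r.x)))
# base axis: foot edges / plate orientation for check using depth from top
t=np.load('top.npz')['w'];k=(abs(t[...,2]-164)<3)&(np.hypot(t[...,0]-530,t[...,1]+114)<20);print(t[k].mean(0))
a=np.load('w3.npz');m,p,d=shot('wrist');wn=world(m,d)
# held crank: handle points
k=(wn[...,2]>340)&(wn[...,2]<400)&(np.hypot(wn[...,0]-460,wn[...,1]-21)<25);print(k.sum(),wn[k].mean(0) if k.any() else '')
```

```text
[ 531.89407508 -116.18068928] 8.893171461966975 0.35077375009216527 0.027498043264094107
[ 529.09916439 -112.48735914  163.87764367]
444 [453.97783913  19.03592957 369.26146904]
```

Shaft axis is about (531.6,-115.9) and its flats are at 8.9°. The held crank is at 11.5°, so I'll turn it by -2.6° on the way over.

Emit:
{"op": "apply_moves", "data": {"increments": [[0,-0.03,0,0,0,-0.01],[0.001,-0.07,-0.01,0,0,-0.02],[0.002,-0.115,-0.03,0,0,-0.03],[0.0021,-0.143,-0.06,0,0,-0.045],[0.0021,-0.1508,-0.088,0,0,-0.045]]}}

```text
t: 6.55
tool_pos: [531.5, -119.2, 191.6]
orientation: [-0.237, 3.132, -0.003]
contact_force: [0.1, 1.0, -5.1]
opening: 33.2
finger_force: 71.1
```

Emit:
{"op": "apply_moves", "data": {"increments": [[0,0,0,0,0,0],[0,0,0,0,0,0],[0,0,0,0,0,0],[0,0,0,0,0,0],[0,0,0,0,0,0]]}}

```text
t: 7.18
tool_pos: [532.0, -115.8, 192.8]
orientation: [-0.244, 3.131, -0.0]
contact_force: [0.0, 0.8, -4.6]
opening: 33.0
finger_force: 71.0
```

Run:
```python
from h import *
o=bot.get_obs();print(o['t'],o['tool_pos'],o['orientation'],o['contact_force'],o['ft_torque'])
from scipy.optimize import least_squares
for n in('top','scene','wrist'):
    m,p,d=shot(n);w=world(m,d);np.savez('x_'+n,w=w,p=p)
    cv2.imwrite(f'pics/x_{n}.png',p)
    for lo,hi in((228,240),(278,294)):
        k=(w[...,2]>lo)&(w[...,2]<hi)&(np.hypot(w[...,0]-530,w[...,1]+116)<100)
        print(n,lo,k.sum(),w[k].mean(0).round(1) if k.any() else '')
p=cv2.imread('pics/x_scene.png')
cv2.imwrite('pics/x_c.png',cv2.resize(p[130:250,200:340],None,fx=5,fy=5,interpolation=cv2.INTER_CUBIC))
```

```text
7.175 [ 531.96421437 -115.79126576  192.84790827] [-2.44229534e-01  3.13119317e+00 -2.66071834e-04] [ 2.79221825e-03  8.01449424e-01 -4.55568569e+00] [0.00768161 0.0019945  0.01726016]
top 228 3 [542.  -82.7 232.5]
top 278 62 [518.8 -56.6 288.6]
scene 228 170 [ 552.7 -110.6  233.8]
scene 278 245 [ 525.3 -106.6  286.6]
wrist 228 6866 [ 527.8 -117.1  234.2]
wrist 278 11117 [ 515.  -119.   282.9]
```

View pics/x_c.png

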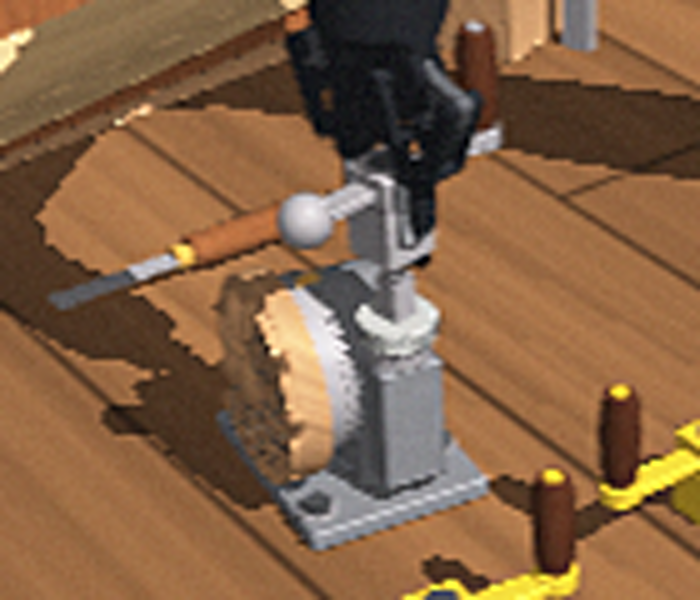

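The view shows the boss held straight above the shaft, upright and centred, with its foot at about crop (390,260) and the shaft top at about (395,280). I'll lower it gently.

Emit:
{"op": "apply_moves", "data": {"increments": [[0,0,-0.006,0,0,0],[0,0,-0.012,0,0,0],[0,0,-0.016,0,0,0],[0,0,-0.02,0,0,0],[0,0,-0.02,0,0,0]]}}

```text
t: 7.95
tool_pos: [531.4, -116.0, 171.9]
orientation: [0.243, -3.131, -0.0]
contact_force: [-0.4, -0.0, -5.6]
opening: 33.3
finger_force: 71.1
```

Emit:
{"op": "apply_moves", "data": {"increments": [[0,0,-0.005,0,0,0],[0,0,-0.01,0,0,0],[0,0,-0.015,0,0,0],[0,0,-0.019,0,0,0],[0,0,-0.019,0,0,0]]}}

```text
t: 8.57
tool_pos: [531.4, -116.0, 152.9]
orientation: [0.243, -3.131, -0.0]
contact_force: [1.1, -0.0, -5.7]
opening: 33.3
finger_force: 71.1
```

Emit:
{"op": "apply_moves", "data": {"increments": [[0,0,-0.001,0,0,0],[0,0,-0.002,0,0,0],[0,0,-0.003,0,0,0],[0,0,-0.0035,0,0,0],[0,0,-0.0035,0,0,0]]}}

```text
t: 9.2
tool_pos: [531.6, -116.0, 149.8]
orientation: [0.244, -3.132, -0.0]
contact_force: [-0.6, 0.7, -5.6]
opening: 33.2
finger_force: 71.1
```

Emit:
{"op": "apply_moves", "data": {"increments": [[0,0,-0.0005,0,0,0],[0,0,-0.001,0,0,0],[0,0,-0.0015,0,0,0],[0,0,-0.002,0,0,0],[0,0,-0.002,0,0,0]]}}

```text
t: 9.82
tool_pos: [531.8, -116.0, 149.5]
orientation: [-0.243, 3.131, -0.0]
contact_force: [-4.2, 1.3, 11.3]
opening: 33.2
finger_force: 73.2
```

Fully home: contact at TCP z 149.5, and the bench grasp was at 14.5, so the foot is at 135. I'll release and rise.

Emit:
{"op": "apply_moves", "data": {"increments": [[0,0,0.001,0,0,0],[0,0,0.001,0,0,0],[0,0,0.001,0,0,0],[0,0,0.001,0,0,0],[0,0,0.001,0,0,0]], "gripper": 0.062}}

```text
t: 10.45
tool_pos: [531.7, -116.1, 148.7]
orientation: [0.243, -3.132, 0.0]
contact_force: [-0.4, -0.7, -0.2]
opening: 62.0
finger_force: 0.0
```

Emit:
{"op": "apply_moves", "data": {"increments": [[0,0,0.015,0,0,0],[0,0,0.045,0,0,0],[0,0,0.085,0,0,0],[0,0,0.115,0,0,0],[0,0,0.125,0,0,0]]}}

```text
t: 11.08
tool_pos: [532.8, -116.3, 276.5]
orientation: [-0.243, 3.128, -0.002]
contact_force: [-0.2, 0.6, -0.5]
opening: 62.1
finger_force: 0.0
```

Emit:
{"op": "apply_moves", "data": {"increments": [[0,0,0,0,0,0],[0,0,0,0,0,0],[0,0,0,0,0,0],[0,0,0,0,0,0],[0,0,0,0,0,0]]}}

```text
t: 11.7
tool_pos: [531.6, -116.0, 273.5]
orientation: [0.243, -3.131, -0.0]
contact_force: [-0.1, -0.3, 0.2]
opening: 62.1
finger_force: 0.0
```

Run:
```python
from h import *
o=bot.get_obs();print(o['t'],o['tool_pos'],o['orientation'],o['contact_force'],o['qpos'])
m,p,d=shot('wrist');w=world(m,d);np.savez('w4.npz',p=p,d=d,w=w,o=m['origin'],r=m['orientation'])
for nm,zt,c,r in(('boss',191,(531.7,-116),40),('handle',247,(462,-127),25),('ball',187,(591,-106),25)):
    k=(abs(w[...,2]-zt)<5)&(np.hypot(w[...,0]-c[0],w[...,1]-c[1])<r);v,u=np.where(k)
    if len(u):print(nm,len(u),u.mean(),v.mean(),u.min(),u.max(),v.min(),v.max(),w[k].mean(0),ray(m,u.mean(),v.mean(),zt))
cv2.imwrite('pics/w4.png',p)
```

```text
11.7 [ 531.55084858 -116.02518294  273.45405311] [ 2.43405776e-01 -3.13145455e+00 -2.52320834e-04] [-0.11277272 -0.32902287  0.22993296] [ 0.1294043   0.42862037  0.04916026  1.76172709 -0.02504455  0.95256093
  1.91459902]
boss 1489 319.3693754197448 206.71927468099395 300 339 188 226 [ 530.75076965 -116.60453072  191.19568802] [ 530.70893713 -116.61092913  191.        ]
handle 943 320.15376458112405 127.3032873806999 303 337 110 145 [ 462.72018518 -126.75737385  246.86644866] [ 462.6693761  -126.76485924  247.        ]
ball 676 319.0695266272189 259.08579881656806 304 334 241 279 [ 582.92341187 -108.77073669  186.79743506] [ 582.80235345 -108.78928909  187.        ]
```

View pics/w4.png

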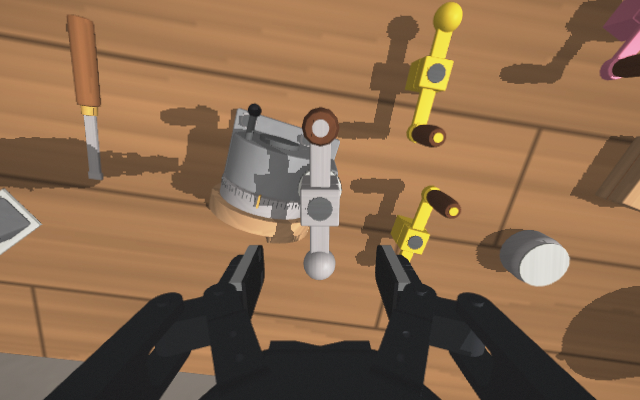

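The picture shows the crank seated on the shaft, with boss top (319,207), handle (320,127) and ball (319,259). The boss top measures z = 191.2 against 191 expected, so it is fully home. Next I'll take hold of the handle.

Emit:
{"op": "apply_moves", "data": {"increments": [[-0.02,-0.003,0,0,0,0],[-0.045,-0.007,0,0,0,0],[-0.0625,-0.0096,0,0,0,0],[-0.0692,-0.0106,0,0,0,0],[-0.0692,-0.0106,0,0,0,0]]}}

```text
t: 12.38
tool_pos: [462.8, -126.7, 274.0]
orientation: [-0.243, 3.131, -0.0]
contact_force: [0.0, 1.2, -0.1]
opening: 62.1
finger_force: 0.0
```

Emit:
{"op": "apply_moves", "data": {"increments": [[0,0,-0.005,0,0,0],[0,0,-0.025,0,0,0],[0,0,-0.05,0,0,0],[0,0,-0.07,0,0,0],[0,0,-0.07,0,0,0]]}}

```text
t: 13.0
tool_pos: [461.9, -126.2, 202.3]
orientation: [0.244, -3.129, -0.002]
contact_force: [-0.4, -0.1, 0.2]
opening: 61.9
finger_force: 0.0
```

Emit:
{"op": "apply_moves", "data": {"increments": [[0,0,0,0,0,0],[0,0,0,0,0,0],[0,0,0,0,0,0],[0,0,0,0,0,0],[0,0,0,0,0,0]], "gripper": 0.015, "force": 40}}

```text
t: 13.62
tool_pos: [462.8, -126.8, 204.3]
orientation: [-0.243, 3.131, -0.001]
contact_force: [-0.8, 0.1, 5.2]
opening: 22.7
finger_force: 39.2
```

Run:
```python
import numpy as np
P=lambda a:70*np.array([np.cos(np.radians(a)),np.sin(np.radians(a))])
a=188.7
for c in range(4):
    print(c,[[*((P(a-18*k)-P(a))/1000).round(4).tolist(),0,0,0,0] for k in range(1,6)]);a-=90
```

```text
0 [[0.0001, 0.0219, 0, 0, 0, 0], [0.007, 0.0427, 0, 0, 0, 0], [0.02, 0.0603, 0, 0, 0, 0], [0.0377, 0.0731, 0, 0, 0, 0], [0.0586, 0.0798, 0, 0, 0, 0]]
1 [[0.0219, -0.0001, 0, 0, 0, 0], [0.0427, -0.007, 0, 0, 0, 0], [0.0603, -0.02, 0, 0, 0, 0], [0.0731, -0.0377, 0, 0, 0, 0], [0.0798, -0.0586, 0, 0, 0, 0]]
2 [[-0.0001, -0.0219, 0, 0, 0, 0], [-0.007, -0.0427, 0, 0, 0, 0], [-0.02, -0.0603, 0, 0, 0, 0], [-0.0377, -0.0731, 0, 0, 0, 0], [-0.0586, -0.0798, 0, 0, 0, 0]]
3 [[-0.0219, 0.0001, 0, 0, 0, 0], [-0.0427, 0.007, 0, 0, 0, 0], [-0.0603, 0.02, 0, 0, 0, 0], [-0.0731, 0.0377, 0, 0, 0, 0], [-0.0798, 0.0586, 0, 0, 0, 0]]
```

Emit:
{"op": "apply_moves", "data": {"increments": [[0.0001,0.0219,0,0,0,0],[0.007,0.0427,0,0,0,0],[0.02,0.0603,0,0,0,0],[0.0377,0.0731,0,0,0,0],[0.0586,0.0798,0,0,0,0]]}}

```text
t: 14.25
tool_pos: [521.5, -46.5, 204.4]
orientation: [-0.245, 3.132, -0.001]
contact_force: [-1.2, -4.1, 3.3]
opening: 22.6
finger_force: 39.6
```

Emit:
{"op": "apply_moves", "data": {"increments": [[0.0219,-0.0001,0,0,0,0],[0.0427,-0.007,0,0,0,0],[0.0603,-0.02,0,0,0,0],[0.0731,-0.0377,0,0,0,0],[0.0798,-0.0586,0,0,0,0]]}}

```text
t: 14.88
tool_pos: [601.7, -104.9, 204.2]
orientation: [-0.245, 3.131, 0.002]
contact_force: [-2.6, 1.8, 4.7]
opening: 23.0
finger_force: 39.7
```

Emit:
{"op": "apply_moves", "data": {"increments": [[-0.0001,-0.0219,0,0,0,0],[-0.007,-0.0427,0,0,0,0],[-0.02,-0.0603,0,0,0,0],[-0.0377,-0.0731,0,0,0,0],[-0.0586,-0.0798,0,0,0,0]]}}

```text
t: 15.5
tool_pos: [542.5, -185.9, 204.3]
orientation: [-0.242, 3.13, -0.001]
contact_force: [0.5, 3.2, 3.4]
opening: 23.0
finger_force: 40.0
```

Emit:
{"op": "apply_moves", "data": {"increments": [[-0.0219,0.0001,0,0,0,0],[-0.0427,0.007,0,0,0,0],[-0.0603,0.02,0,0,0,0],[-0.0731,0.0377,0,0,0,0],[-0.0798,0.0586,0,0,0,0]]}}

```text
t: 16.12
tool_pos: [462.2, -127.5, 204.3]
orientation: [-0.241, 3.131, -0.003]
contact_force: [3.7, -0.7, 1.3]
opening: 23.2
finger_force: 39.5
```

Emit:
{"op": "apply_moves", "data": {"increments": [[0.0001,0.0219,0,0,0,0],[0.007,0.0427,0,0,0,0],[0.02,0.0603,0,0,0,0],[0.0377,0.0731,0,0,0,0],[0.0586,0.0798,0,0,0,0]]}}

```text
t: 16.75
tool_pos: [521.0, -46.5, 204.3]
orientation: [0.245, -3.132, 0.001]
contact_force: [-1.0, -3.2, 4.0]
opening: 23.0
finger_force: 40.0
```

Tracking is clean and the forces are small. Five quarters are done; next are quarters 6 to 12.

Emit:
{"op": "apply_moves", "data": {"increments": [[0.0219,-0.0001,0,0,0,0],[0.0427,-0.007,0,0,0,0],[0.0603,-0.02,0,0,0,0],[0.0731,-0.0377,0,0,0,0],[0.0798,-0.0586,0,0,0,0]]}}

```text
t: 17.38
tool_pos: [601.6, -105.1, 204.3]
orientation: [-0.246, 3.131, 0.001]
contact_force: [-0.6, 0.7, 5.0]
opening: 23.1
finger_force: 40.0
```

Emit:
{"op": "apply_moves", "data": {"increments": [[-0.0001,-0.0219,0,0,0,0],[-0.007,-0.0427,0,0,0,0],[-0.02,-0.0603,0,0,0,0],[-0.0377,-0.0731,0,0,0,0],[-0.0586,-0.0798,0,0,0,0]]}}

```text
t: 18.0
tool_pos: [542.4, -185.9, 204.3]
orientation: [-0.242, 3.13, -0.001]
contact_force: [0.9, 2.6, 3.7]
opening: 23.1
finger_force: 40.2
```

Emit:
{"op": "apply_moves", "data": {"increments": [[-0.0219,0.0001,0,0,0,0],[-0.0427,0.007,0,0,0,0],[-0.0603,0.02,0,0,0,0],[-0.0731,0.0377,0,0,0,0],[-0.0798,0.0586,0,0,0,0]]}}

```text
t: 18.62
tool_pos: [462.2, -127.5, 204.3]
orientation: [-0.241, 3.13, -0.003]
contact_force: [4.3, -0.5, 1.0]
opening: 23.0
finger_force: 39.6
```

Emit:
{"op": "apply_moves", "data": {"increments": [[0.0001,0.0219,0,0,0,0],[0.007,0.0427,0,0,0,0],[0.02,0.0603,0,0,0,0],[0.0377,0.0731,0,0,0,0],[0.0586,0.0798,0,0,0,0]]}}

```text
t: 19.25
tool_pos: [520.9, -46.6, 204.4]
orientation: [0.245, -3.132, 0.001]
contact_force: [-0.1, -2.4, 4.4]
opening: 23.1
finger_force: 40.1
```

Emit:
{"op": "apply_moves", "data": {"increments": [[0.0219,-0.0001,0,0,0,0],[0.0427,-0.007,0,0,0,0],[0.0603,-0.02,0,0,0,0],[0.0731,-0.0377,0,0,0,0],[0.0798,-0.0586,0,0,0,0]]}}

```text
t: 19.88
tool_pos: [601.6, -105.0, 204.3]
orientation: [-0.246, 3.131, 0.001]
contact_force: [-1.2, 1.2, 4.1]
opening: 22.9
finger_force: 40.1
```

Emit:
{"op": "apply_moves", "data": {"increments": [[-0.0001,-0.0219,0,0,0,0],[-0.007,-0.0427,0,0,0,0],[-0.02,-0.0603,0,0,0,0],[-0.0377,-0.0731,0,0,0,0],[-0.0586,-0.0798,0,0,0,0]]}}

```text
t: 20.5
tool_pos: [542.3, -185.9, 204.3]
orientation: [-0.242, 3.13, -0.001]
contact_force: [1.9, 2.4, 4.2]
opening: 22.9
finger_force: 40.4
```

Emit:
{"op": "apply_moves", "data": {"increments": [[-0.0219,0.0001,0,0,0,0],[-0.0427,0.007,0,0,0,0],[-0.0603,0.02,0,0,0,0],[-0.0731,0.0377,0,0,0,0],[-0.0798,0.0586,0,0,0,0]]}}

```text
t: 21.12
tool_pos: [462.1, -127.4, 204.3]
orientation: [-0.241, 3.13, -0.003]
contact_force: [3.7, -1.2, 0.6]
opening: 23.1
finger_force: 39.8
```

Three turns done. Next are three more quarters, then a slow approach.

Emit:
{"op": "apply_moves", "data": {"increments": [[0.0001,0.0219,0,0,0,0],[0.007,0.0427,0,0,0,0],[0.02,0.0603,0,0,0,0],[0.0377,0.0731,0,0,0,0],[0.0586,0.0798,0,0,0,0]]}}

```text
t: 21.75
tool_pos: [520.7, -46.6, 204.3]
orientation: [0.245, -3.132, 0.001]
contact_force: [-0.7, -2.6, 5.5]
opening: 22.8
finger_force: 40.3
```

Emit:
{"op": "apply_moves", "data": {"increments": [[0.0219,-0.0001,0,0,0,0],[0.0427,-0.007,0,0,0,0],[0.0603,-0.02,0,0,0,0],[0.0731,-0.0377,0,0,0,0],[0.0798,-0.0586,0,0,0,0]]}}

```text
t: 22.38
tool_pos: [601.6, -105.0, 204.3]
orientation: [-0.246, 3.131, 0.001]
contact_force: [-0.4, 0.6, 6.1]
opening: 22.9
finger_force: 40.2
```

Emit:
{"op": "apply_moves", "data": {"increments": [[-0.0001,-0.0219,0,0,0,0],[-0.007,-0.0427,0,0,0,0],[-0.02,-0.0603,0,0,0,0],[-0.0377,-0.0731,0,0,0,0],[-0.0586,-0.0798,0,0,0,0]]}}

```text
t: 23.0
tool_pos: [542.3, -185.9, 204.3]
orientation: [-0.242, 3.13, -0.001]
contact_force: [1.0, 1.8, 3.8]
opening: 23.0
finger_force: 40.5
```

Run:
```python
import numpy as np
P=lambda a:70*np.array([np.cos(np.radians(a)),np.sin(np.radians(a))])
for a,l in((278.7,(16,32,46,58,68)),(210.7,(7,13,18,21,22)),(188.7,(2,4,5.5,6.5,7))):
    print([[*((P(a-k)-P(a))/1000).round(4).tolist(),0,0,0,0] for k in l])
```

```text
[[-0.0195, -0.0002, 0, 0, 0, 0], [-0.0383, 0.0049, 0, 0, 0, 0], [-0.053, 0.0135, 0, 0, 0, 0], [-0.0637, 0.0235, 0, 0, 0, 0], [-0.0708, 0.0335, 0, 0, 0, 0]]
[[-0.0039, 0.0076, 0, 0, 0, 0], [-0.0065, 0.0145, 0, 0, 0, 0], [-0.0081, 0.0203, 0, 0, 0, 0], [-0.0088, 0.0239, 0, 0, 0, 0], [-0.009, 0.0251, 0, 0, 0, 0]]
[[-0.0003, 0.0024, 0, 0, 0, 0], [-0.0006, 0.0049, 0, 0, 0, 0], [-0.0007, 0.0067, 0, 0, 0, 0], [-0.0008, 0.0079, 0, 0, 0, 0], [-0.0008, 0.0085, 0, 0, 0, 0]]
```

Emit:
{"op": "apply_moves", "data": {"increments": [[-0.0195,-0.0002,0,0,0,0],[-0.0383,0.0049,0,0,0,0],[-0.053,0.0135,0,0,0,0],[-0.0637,0.0235,0,0,0,0],[-0.0708,0.0335,0,0,0,0]]}}

```text
t: 23.62
tool_pos: [471.1, -152.0, 204.3]
orientation: [-0.243, 3.131, -0.002]
contact_force: [0.2, -1.5, 5.2]
opening: 22.9
finger_force: 40.3
```

Emit:
{"op": "apply_moves", "data": {"increments": [[-0.0039,0.0076,0,0,0,0],[-0.0065,0.0145,0,0,0,0],[-0.0081,0.0203,0,0,0,0],[-0.0088,0.0239,0,0,0,0],[-0.009,0.0251,0,0,0,0]]}}

```text
t: 24.25
tool_pos: [462.1, -126.7, 204.2]
orientation: [0.244, -3.132, 0.001]
contact_force: [-0.7, -1.7, 7.2]
opening: 23.4
finger_force: 40.6
```

Emit:
{"op": "apply_moves", "data": {"increments": [[-0.0003,0.0024,0,0,0,0],[-0.0006,0.0049,0,0,0,0],[-0.0007,0.0067,0,0,0,0],[-0.0008,0.0079,0,0,0,0],[-0.0008,0.0085,0,0,0,0]]}}

```text
t: 24.88
tool_pos: [461.4, -118.4, 204.2]
orientation: [-0.244, 3.132, -0.001]
contact_force: [-1.7, -2.1, 7.9]
opening: 23.3
finger_force: 40.6
```

Emit:
{"op": "apply_moves", "data": {"increments": [[0,0,0,0,0,0],[0,0,0,0,0,0],[0,0,0,0,0,0],[0,0,0,0,0,0],[0,0,0,0,0,0]]}}

```text
t: 25.5
tool_pos: [461.4, -118.4, 204.2]
orientation: [-0.244, 3.132, -0.001]
contact_force: [-1.6, -1.0, 8.1]
opening: 22.9
finger_force: 40.6
```

Emit:
{"op": "apply_moves", "data": {"increments": [[0,0,0,0,0,0],[0,0,0,0,0,0],[0,0,0,0,0,0],[0,0,0,0,0,0],[0,0,0,0,0,0]], "gripper": 0.062}}

```text
t: 26.12
tool_pos: [461.6, -118.1, 203.7]
orientation: [0.244, -3.132, -0.0]
contact_force: [0.5, -0.1, -0.2]
opening: 62.3
finger_force: 0.0
```

Emit:
{"op": "apply_moves", "data": {"increments": [[0,0,0.01,0,0,0],[0,0,0.03,0,0,0],[0,0,0.055,0,0,0],[0,0,0.068,0,0,0],[0,0,0.07,0,0,0]]}}

```text
t: 26.75
tool_pos: [462.1, -118.2, 274.7]
orientation: [-0.243, 3.13, -0.001]
contact_force: [-0.2, -0.3, -0.6]
opening: 61.8
finger_force: 0.0
```

Emit:
{"op": "apply_moves", "data": {"increments": [[0.02,0,0,0,0,0],[0.045,0,0,0,0,0],[0.063,0.001,0,0,0,0],[0.07,0.002,0,0,0,0],[0.07,0.002,0,0,0,0]]}}

```text
t: 27.38
tool_pos: [531.2, -115.9, 273.1]
orientation: [0.244, -3.13, -0.001]
contact_force: [-0.5, 0.1, -0.2]
opening: 62.0
finger_force: 0.0
```

Emit:
{"op": "apply_moves", "data": {"increments": [[0,0,0,0,0,0],[0,0,0,0,0,0],[0,0,0,0,0,0],[0,0,0,0,0,0],[0,0,0,0,0,0]]}}

```text
t: 28.0
tool_pos: [531.7, -116.1, 273.9]
orientation: [-0.244, 3.132, -0.0]
contact_force: [0.1, -0.4, 0.2]
opening: 62.0
finger_force: 0.0
```

Run:
```python
from h import *
o=bot.get_obs();print(o['t'],o['tool_pos'],o['contact_force'])
m,p,d=shot('wrist');w=world(m,d);np.savez('w5.npz',p=p,d=d,w=w,o=m['origin'],r=m['orientation'])
for nm,zt,c,r in(('boss',191,(531.7,-116),40),('handle',247,(462,-121),25),('ball',187,(591,-115),25)):
    k=(abs(w[...,2]-zt)<5)&(np.hypot(w[...,0]-c[0],w[...,1]-c[1])<r);v,u=np.where(k)
    if len(u):print(nm,len(u),u.mean(),v.mean(),w[k].mean(0),ray(m,u.mean(),v.mean(),zt))
b=np.load('w4.npz')['p'];f=lambda q:cv2.resize(q[85:260,200:360],None,fx=2.4,fy=2.4,interpolation=cv2.INTER_CUBIC)
cv2.imwrite('pics/w5.png',np.hstack([f(b),f(p)]))
```

```text
28.0 [ 531.65866639 -116.14392537  273.86513691] [ 0.08382541 -0.43699174  0.17815713]
boss 1484 319.49393530997304 205.95283018867926 [ 530.31928546 -116.72313735  191.26015821] [ 530.2964555  -116.72651765  191.        ]
handle 933 333.4994640943194 127.13826366559485 [ 461.54838137 -119.13987688  246.84889816] [ 461.49805225 -119.15023504  247.        ]
ball 676 312.41420118343194 257.66272189349115 [ 582.84105051 -115.18080444  186.73362286] [ 582.68512896 -115.20255741  187.        ]
```

View pics/w5.png

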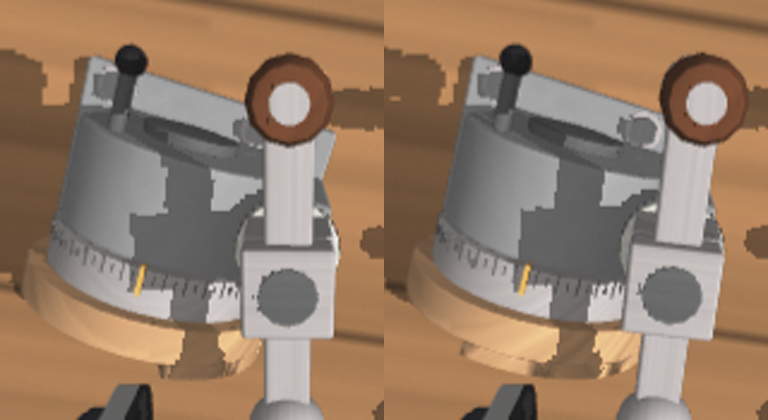

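Left is before winding, right is after. The crank is still home (boss top z 191.3) and the handle is now 6.6° past four turns, which matches the 6.9° of play taken up in the lead. The shaft itself therefore turned four turns to within about 1°. I'll retreat and hand in.

Emit:
{"op": "apply_moves", "data": {"increments": [[0,0,0.02,0,0,0],[0,0,0.05,0,0,0],[0,0,0.07,0,0,0],[0,0,0.08,0,0,0],[0,0,0.08,0,0,0]]}}

```text
t: 28.68
tool_pos: [531.8, -116.1, 354.0]
orientation: [-0.243, 3.131, -0.0]
contact_force: [-0.5, -0.3, 0.7]
opening: 61.9
finger_force: 0.0
```

```bash
python3 -c "
from rig import bot
print(bot.get_obs()['tool_pos']);print(bot.close_job())"
```

```text
[ 531.80340408 -116.13587985  354.0455118 ]
the job is handed in; nothing more can be done
None
```

The crank is fully home on the shaft and was wound four clockwise turns (to within about 1° by my measurements), then released, and the job was handed in at about 29 s; no verdict came back.

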